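Open the kitchen stop valve with its loose key

TASK

Open the water: take the flat-handled valve key out of the wooden block, not the round T-bar hex key beside it, turn it to match the slot in the brass valve cap, push it in until it drops home, and turn it a quarter turn anticlockwise, to the stop, so that the slot lies along the pipe. Leave the key standing fully home in the slot and let go of it.

Things in the scene. Friction and masses are not known exactly. Their poses are not given: they have to be found in the camera images.
- key_bow (a point): Centre of the valve key's handle (bow), an upright dark steel plate 46 mm wide (own x) x 12 thick (y) x 36 high; pinch it across the 12. Below it a 12 mm round stem, 20 mm long, then a round collar 48 mm across, 5 thick, its underside 43 mm under this point; then a flat blade 34 (x) x 8 (y), pointing 24 mm down. z up; a half turn about z makes no difference. About 0.2 kg.
- slot (a point): Centre of the slot's mouth in the top of the brass valve cap (62 mm along own x, 42 along y), 104 mm above the counter; turns with the cap. Slot 42 mm along x, 14 wide, 30 deep, edges bevelled 4 mm; the key fits either way round with 10 degrees of play each way. Home: collar on cap, bow centre 43 mm above this point. Pipe through the valve: 220 mm long, 26 thick, axis 44 mm up.
- cap (a joint): Turn of the cap in rad, growing anticlockwise seen from above: 0 shut (slot square across the pipe), 1.57 open (slot along the pipe, hard stop). Starts at 0 to 0.3. Friction about 0.12 N m; stays where left. Lags the key by the play, so turn the key some 10 degrees more than the cap.
- block: Fixed wooden block, 170 mm (own x) x 56 (y) x 40 high, origin at the centre of its underside. In its two slots, 42 mm either side of the centre along x, stand the valve key (collar on the block's top, bow along x) and a bright T-handled hex key with a thin round 84 mm bar, 40 mm above the block, not wanted. Which slot holds which varies.
Not all that is in view belongs to the job. There is more than one size of the part that bears key_bow; the job needs the largest.

How it is judged:
By the outcome, as a careful person would: the job done as asked, in the order asked, and still so for the second after the job is handed in, with the robot touching nothing.
It also fails if it takes over 45 s, if anything falls off the work surface, if the arm or the gripper's body presses on something with over 40 N, if the wrist force passes 120 N, or if a joint passes its speed limit or range.

ROBOT

A 6-joint arm with a two-finger parallel gripper is mounted at the origin on the work surface. World frame = base frame: x ahead of the robot, y to its left, z up, the work surface at z = 0. Lengths are in m, angles in rad, forces in N, time in s.
With the tool pointing down it reaches from about 0.4 to 0.825 m from the base axis. Payload 7 kg.
Tool frame: the origin (TCP) lies on the centre line of the jaws, within the pads' length; the fingertips stand 22 mm ahead of it and the grasp point (between the pads) lies 3 mm ahead of it; z points along the fingers, y is the line along which they close (so a half turn about z gives the same grasp; the last joint's range is limited). The gripper opens to 88 mm and grips with 3 to 60 N. Pads are 19 mm wide; open, the fingers measure 130 mm over their backs; the gripper's body (78 mm by 193 mm) begins 47 mm behind the grasp point.
Start: joints at [-0.932, 0.359, 0.012, 0, -1.224, -0.288], TCP at [0.232, -0.634, 0.249] pointing down, gripper open.
Joint ranges: [-3.07, 3.07], [-1.43, 2.12], [-1.02, 1.25], [-3.03, 1.67], [-3.05, -0], [-3.03, 3.03]. Speed limits (rad/s): [2.39, 2.39, 3.01, 3.14, 3.14, 3.14].

INTERFACE

Orientations are given as [roll, pitch, yaw] about the fixed x, y, z axes, in that order (R = Rz(yaw) Ry(pitch) Rx(roll)).
In Python, from station import monitor, viewer, order gives the robot as it stands. The module is installed in compiled form; this text tells all that it offers.
- The arm moves only by the tool servo_tool, never from a script. Its argument "targets" is a list of rows, each an object with "angular": the turn, a rotation vector about the tool's x, y, z in degrees, a list of three; "xyz": the shift along the tool's x, y, z in cm, a list of three; "claw": the finger opening in cm, from 0 to 8.76. A call has 1 to 20 rows; each row shifts and turns the commanded pose from where the row before left it, along the tool's axes as they then stand; what a row does not reach is not made up. A row lasts 1/10 s, in which the tool goes at most 50 mm and 8.59 degrees, less where a joint would pass 70% of its speed; a pose out of reach is approached as far as the arm can. A call is refused whole if a number of a shift passes 5 or a number of a turn 8.59, either way. A call with a gripper value outside its range is refused whole. The fingers move at their own pace and stop on an object; "force" is the grip in N (left out, the last holds). Time passes only in rows, so rows that do not move let the fingers close. It gives the time, the measured TCP pose, the force, the opening and the grip force at its end, in the units of the state.
- monitor.get_state(): the state, without advancing time (a new reading comes with each control period).
- viewer.grab_frame(name): name is "side" or "top"; returns a dict with "color" (420x560x3 uint8, blue, green, red), "fovy" (degrees; the focal length in pixels is half the picture's height over the tangent of half this angle, whatever the lens; pixels are square), "cx", "cy" (the principal point, pixels), "R" (3x3) and "t" (3): a world point X has camera coordinates R X + t. Camera axes: x right, y down, z forward; pixel columns grow to the right and rows downward; lengths in m; the calibration is good to about 2 mm. A picture is of the moment at which its call begins. There is no depth.
- order.job_done(): hands the job in; it is judged then, once.
The state is a dict: "t": time; "q": joint angles; "qd": joint speeds; "joint_efforts": joint torques, N m; "eef_pos": TCP position; "ee_rot": TCP orientation; "force": force on the tool from outside, world axes, zero at the start; "moment": the same for the moment, N m; "width": finger opening in m; "gripper_force": force on a finger pad.
Only numpy, scipy, OpenCV 4.12 (cv2) and the standard library are available. Lean on these libraries where they do the work, as an engineer would, in place of code of your own. Each camera call takes 0.05 s, during which the arm holds its last target. There are 200 camera calls.

## Working session

There is one attempt and no reset: what is moved stays moved. The work goes in short steps, Python scripts to look and compute and a tool call to move; the robot and the scene stay as the last step left them, time stands still between calls to the robot, and variables do not carry over. Pictures are saved under pics/ and viewed, at most 10 in all, crops included, and the job is handed in when it is done.

Besides the shell and the picture viewer there is one more tool, called after ">>>" as a command line: name --argument value ..., lists and objects as JSON in quotes. servo_tool: Moves the arm, as the interface text tells. Its arguments: {"type":"object","properties":{"targets":{"type":"array"},"force":{"type":"number"}},"required":["targets"]}

```bash
mkdir -p pics; cat > h.py <<'E'
import numpy as np, cv2
from station import monitor, viewer, order
def grab(n,f):
    d=viewer.grab_frame(n); cv2.imwrite('pics/'+f,d['color']); 
    np.savez('pics/'+n+'.npz',**d); return d
def load(n): return np.load('pics/'+n+'.npz')
def K(d):
    f=210/np.tan(np.radians(float(d['fovy']))/2); return f,float(d['cx']),float(d['cy'])
def onz(d,u,v,z):
    f,cx,cy=K(d); R=d['R'];t=d['t']
    r=R.T@np.array([(u-cx)/f,(v-cy)/f,1]); o=-R.T@t
    return o+r*(z-o[2])/r[2]
def proj(d,X):
    f,cx,cy=K(d); c=d['R']@np.array(X)+d['t']; return np.array([f*c[0]/c[2]+cx,f*c[1]/c[2]+cy])
E
python3 - <<'E'
from h import *
for n in('top','side'):
    d=grab(n,n+'0.png'); print(n,d['fovy'],d['cx'],d['cy'],-d['R'].T@d['t'],d['R'].round(2).tolist())
a=[cv2.imread('pics/%s0.png'%n) for n in('top','side')]
print(monitor.get_state())
E
```

```text
top 45.95545541271163 290.2389587845926 211.67231149091265 [ 0.45807701 -0.02412544  0.858898  ] [[-0.0, -1.0, 0.0], [-0.99, 0.0, -0.12], [0.12, -0.0, -0.99]]
side 50.50367095701168 288.19901304992976 201.01040701293255 [0.37146233 0.57734325 0.58083229] [[-0.96, -0.27, 0.01], [-0.17, 0.59, -0.79], [0.21, -0.76, -0.61]]
{'t': 0.1, 'q': array([-9.31878926e-01,  3.59289987e-01,  1.11883818e-02, -2.78202507e-04,
       -1.22411909e+00, -2.88068643e-01]), 'qd': array([ 0.00168118, -0.00041684,  0.00103343,  0.00466717, -0.0007862 ,
       -0.00016267]), 'joint_efforts': array([-9.78635435e-04, -5.84160876e+01,  2.93750435e+01,  7.01539010e+00,
        1.01589609e-02, -5.81719632e-05]), 'eef_pos': array([ 0.23181139, -0.63353108,  0.24775467]), 'ee_rot': array([ 3.14015267e+00, -1.53926186e-04, -2.79083850e+00]), 'force': array([0.36900481, 0.67605633, 0.60119708]), 'moment': array([ 0.04874569,  0.044175  , -0.03633994]), 'gripper_force': 0.0, 'width': 0.0876044239464436}
```

View pics/top0.png

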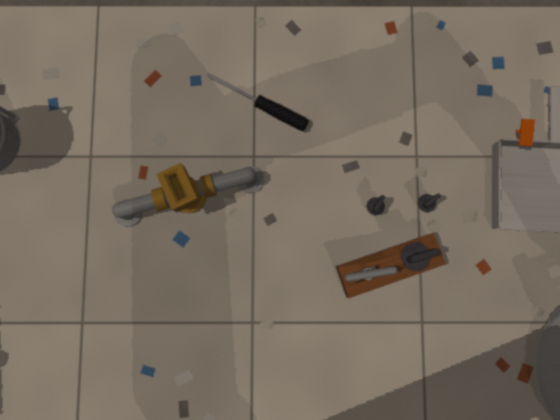

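View pics/side0.png

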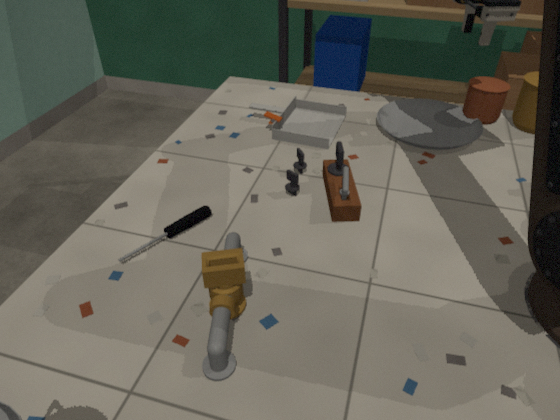

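The valve (about 180,188 top) has its slot near square across the pipe. Things that could be taken for the key, in top-view pixels: the block key (418,256), small loose keys (376,205) and (428,203), and the bright T-bar hex key (372,272). I choose the block key: it has a dark flat bow, is the largest, and has its collar on the block. I'll check that in one close crop.

```bash
python3 - <<'E'
from h import *
im=cv2.imread('pics/top0.png'); s=cv2.imread('pics/side0.png')
g=lambda c:cv2.convertScaleAbs(c,alpha=1.6,beta=15)
a=cv2.resize(g(im[225:305,330:450]),(480,320),interpolation=3)
b=cv2.resize(g(im[155:230,105:270])[:, 35:115],(320,300),interpolation=3)
c=cv2.resize(g(s[135:225,280:370]),(280,280),interpolation=3)
o=np.zeros((600,800,3),np.uint8); o[:320,:480]=a; o[:300,480:]=b; o[320:,:280]=c
e=cv2.resize(g(s[225:325,190:260]),(196,280),interpolation=3); o[320:,300:496]=e
cv2.imwrite('pics/crop1.png',o)
E
```

```text
(no output)
```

View pics/crop1.png

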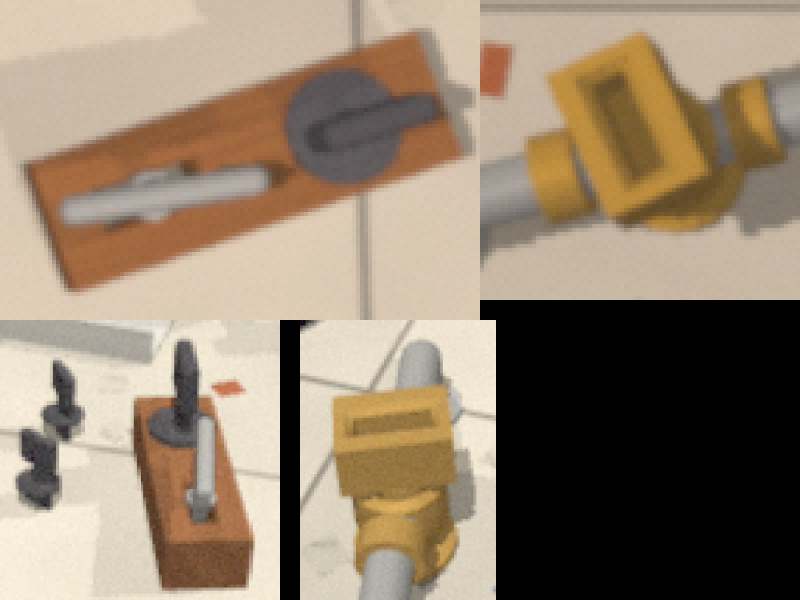

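```bash
python3 - <<'E'
from h import *
d=load('top'); s=load('side')
def P(l,ox,oy,z): return np.array([onz(d,x/4+ox,y/4+oy,z) for x,y in l])
def rep(n,p):
    e=p[1]-p[0]; f=p[2]-p[1]
    print(n,p.round(3).tolist(),'c',p.mean(0).round(4),'len',np.linalg.norm(e[:2]).round(4),np.linalg.norm(f[:2]).round(4),'ang',np.degrees(np.arctan2(e[1],e[0])).round(1),np.degrees(np.arctan2(f[1],f[0])).round(1))
b=P([(25,162),(420,32),(470,155),(75,290)],330,225,.04);rep('block',b)
rep('cap',P([(68,78),(165,32),(228,172),(138,218)],140,155,.104))
rep('slot',P([(102,88),(145,68),(190,182),(148,205)],140,155,.104))
c=onz(d,415.75,256.5,.045); print('collar',c, 'from block', np.linalg.norm(c[:2]-b.mean(0)[:2]))
q=P([(318,128),(436,104)],330,225,.101); print('bow',q, q.mean(0), np.linalg.norm(q[1]-q[0]),np.degrees(np.arctan2(*(q[1]-q[0])[1::-1])))
print('side collar z.045',onz(s,280+180/280*90,135+105/280*90,.045))
print('pipe', onz(d,125,209,.044),onz(d,250,178,.044))
E
```

```text
block [[0.472, -0.103, 0.04], [0.525, -0.268, 0.04], [0.474, -0.287, 0.04], [0.42, -0.123, 0.04]] c [ 0.4727 -0.1954  0.04  ] len 0.1731 0.0541 ang -72.0 -159.8
cap [[0.611, 0.179, 0.104], [0.629, 0.142, 0.104], [0.574, 0.116, 0.104], [0.556, 0.15, 0.104]] c [0.5927 0.1466 0.104 ] len 0.0413 0.0607 ang -63.9 -155.0
slot [[0.607, 0.165, 0.104], [0.615, 0.149, 0.104], [0.57, 0.131, 0.104], [0.561, 0.146, 0.104]] c [0.5884 0.1479 0.104 ] len 0.0182 0.0484 ang -64.4 -157.5
collar [ 0.4861023  -0.23355885  0.045     ] from block 0.040449204662893354
bow [[ 0.48342274 -0.20957293  0.101     ]
 [ 0.49252033 -0.25501602  0.101     ]] [ 0.48797153 -0.23229448  0.101     ] 0.04634480338053336 -78.6791954504766
side collar z.045 [ 0.4828673 -0.2306592  0.045    ]
pipe [0.56503419 0.24592539 0.044     ] [0.6171969  0.03934853 0.044     ]
```

The crop confirms the choice: dark flat-bow key on the block at the far end, and the two loose dark keys are smaller. The measurements fit the given sizes: block 173x54, cap 61x41, bow 46 mm.

- Key at about (0.486, -0.233), bow along -76°.
- Slot at about (0.591, 0.147), along 24°.
- Pipe along -76°.

I'm setting out now.

>>> servo_tool --targets '[{"angular": [0, 0, -8.4], "xyz": [0, 0, 0], "claw": 8.7}, {"angular": [0, 0, -8.4], "xyz": [0, 0, 0], "claw": 8.7}, {"angular": [0, 0, -8.4], "xyz": [0, 0, 0], "claw": 8.7}, {"angular": [0, 0, -8.4], "xyz": [0, 0, 0], "claw": 8.7}, {"angular": [0, 0, -8.4], "xyz": [0, 0, 0], "claw": 8.7}, {"angular": [0, 0, -8.4], "xyz": [0, 0, 0], "claw": 8.7}, {"angular": [0, 0, -8.4], "xyz": [0, 0, 0], "claw": 8.7}, {"angular": [0, 0, -8.4], "xyz": [0, 0, 0], "claw": 8.7}, {"angular": [0, 0, -8.4], "xyz": [0, 0, 0], "claw": 8.7}, {"angular": [0, 0, -8.4], "xyz": [0, 0, 0], "claw": 8.7}, {"angular": [0, 0, 0], "xyz": [-3, -3.2, 0], "claw": 8.7}, {"angular": [0, 0, 0], "xyz": [-3, -3.2, 0], "claw": 8.7}, {"angular": [0, 0, 0], "xyz": [-3, -3.2, 0], "claw": 8.7}, {"angular": [0, 0, 0], "xyz": [-3, -3.2, 0], "claw": 8.7}, {"angular": [0, 0, 0], "xyz": [-3, -3.2, 0], "claw": 8.7}, {"angular": [0, 0, 0], "xyz": [-3, -3.2, 0], "claw": 8.7}, {"angular": [0, 0, 0], "xyz": [-3, -3.2, 1], "claw": 8.7}, {"angular": [0, 0, 0], "xyz": [-3, -3.2, 1], "claw": 8.7}, {"angular": [0, 0, 0], "xyz": [-3, -3.2, 2], "claw": 8.7}, {"angular": [0, 0, 0], "xyz": [-2.7, -2.4, 2], "claw": 8.7}]'

```text
t: 2.1
eef_pos: [0.4633, -0.2679, 0.1882]
ee_rot: [-3.141, -0.0, -1.324]
force: [-0.3, 0.1, -0.7]
width: 0.0873
gripper_force: 0.0
```

```bash
cat >> h.py <<'E'
def rel(T,yaw):
    "rows' totals: shift cm in the present tool frame, and turn about tool z (deg), to TCP T at yaw (deg)"
    from scipy.spatial.transform import Rotation as Ro
    s=monitor.get_state(); R=Ro.from_euler('xyz',s['ee_rot']).as_matrix()
    dy=(yaw-np.degrees(s['ee_rot'][2])+90)%180-90
    print('pos',s['eef_pos'].round(4),'rpy',np.degrees(s['ee_rot']).round(1),'F',s['force'].round(1),'w',round(s['width'],4),'q',s['q'].round(2),'t',s['t'])
    print('shift cm',(100*R.T@(np.array(T)-s['eef_pos'])).round(2),'turn z',round(-dy,1))
E
python3 - <<'E'
from h import *
rel([.487,-.233,.086],-76)
a=grab('side','s1.png')['color'];b=grab('top','t1.png')['color']
g=lambda c:cv2.convertScaleAbs(c,alpha=1.6,beta=15)
o=np.hstack([cv2.resize(g(a[100:240,270:410]),(400,400),interpolation=3),cv2.resize(g(b[190:330,330:470]),(400,400),interpolation=3)])
cv2.imwrite('pics/c2.png',o)
E
```

```text
pos [ 0.4633 -0.2679  0.1882] rpy [-179.9   -0.   -75.9] F [-0.3  0.1 -0.7] w 0.0873 q [-0.16  0.18 -0.38 -0.   -1.01  0.4 ] t 2.1
shift cm [-2.81 -3.14 10.22] turn z 0.1
```

View pics/c2.png

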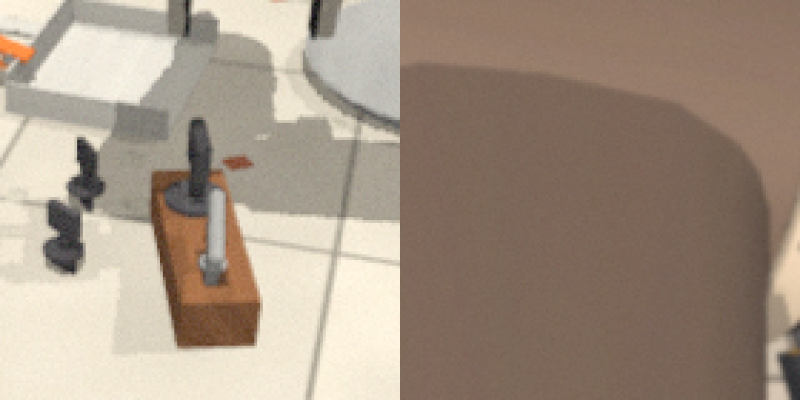

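The side half shows the key upright with its bow edge-on, top at (340,143) and collar at (338,169) in full-frame pixels. The top view is blocked by the arm. I'll check x from these.

```bash
python3 - <<'E'
from h import *
s=load('side')
print(onz(s,337.6,169,.045),onz(s,339.7,143,.101))
for p in([.487,-.233,.045],[.485,-.21,.101],[.492,-.255,.101],[.487,-.233,.083]): print(p,proj(s,p).round(1))
E
```

```text
[ 0.48322071 -0.22953466  0.045     ] [ 0.48587247 -0.24452387  0.101     ]
[0.487, -0.233, 0.045] [336.2 167.9]
[0.485, -0.21, 0.101] [337.  151.2]
[0.492, -0.255, 0.101] [337.8 140.2]
[0.487, -0.233, 0.083] [337.5 152.9]
```

>>> servo_tool --targets '[{"angular": [0, 0, 0], "xyz": [-2.8, -3.1, 0.2], "claw": 8.7}, {"angular": [0, 0, 0], "xyz": [0, 0, 3], "claw": 8.7}, {"angular": [0, 0, 0], "xyz": [0, 0, 0], "claw": 8.7}, {"angular": [0, 0, 0], "xyz": [0, 0, 0], "claw": 8.7}]'

```text
t: 2.6
eef_pos: [0.4848, -0.2355, 0.1565]
ee_rot: [3.14, 0.0, -1.325]
force: [0.1, -0.4, 0.4]
width: 0.087
gripper_force: 0.0
```

```bash
python3 - <<'E'
from h import *
rel([.486,-.233,.086],-76)
a=grab('side','s2.png')['color']
g=lambda c:cv2.convertScaleAbs(c,alpha=1.6,beta=15)
cv2.imwrite('pics/c3.png',cv2.resize(g(a[60:220,260:420]),(600,600),interpolation=3))
E
```

```text
pos [ 0.4848 -0.2355  0.1565] rpy [179.9   0.  -75.9] F [ 0.1 -0.4  0.4] w 0.087 q [-0.09  0.22 -0.41  0.   -0.94  0.33] t 2.6
shift cm [-0.21 -0.2   7.05] turn z 0.1
```

View pics/c3.png

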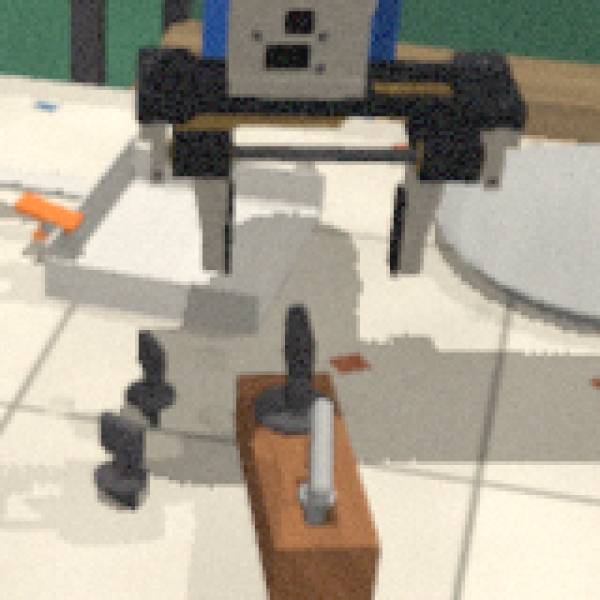

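The open jaws straddle the bow: fingertips at crop x 215 and 405, bow at x 298. Next I descend and close.

>>> servo_tool --targets '[{"angular": [0, 0, 0], "xyz": [-0.2, -0.1, 2], "claw": 8.7}, {"angular": [0, 0, 0], "xyz": [0, 0, 2], "claw": 8.7}, {"angular": [0, 0, 0], "xyz": [0, 0, 2], "claw": 8.7}, {"angular": [0, 0, 0], "xyz": [0, 0, 1], "claw": 6}, {"angular": [0, 0, 0], "xyz": [0, 0, 0], "claw": 4}, {"angular": [0, 0, 0], "xyz": [0, 0, 0], "claw": 3}, {"angular": [0, 0, 0], "xyz": [0, 0, 0], "claw": 2}, {"angular": [0, 0, 0], "xyz": [0, 0, 0], "claw": 0.5}, {"angular": [0, 0, 0], "xyz": [0, 0, 0], "claw": 0.5}, {"angular": [0, 0, 0], "xyz": [0, 0, 0], "claw": 0.5}, {"angular": [0, 0, 0], "xyz": [0, 0, 0], "claw": 0.5}, {"angular": [0, 0, 0], "xyz": [0, 0, 0], "claw": 0.5}]' --force 50

```text
t: 3.85
eef_pos: [0.4859, -0.2329, 0.0866]
ee_rot: [3.142, 0.0, -1.325]
force: [0.3, -0.4, 0.4]
width: 0.0206
gripper_force: 0.0
```

>>> servo_tool --targets '[{"angular": [0, 0, 0], "xyz": [0, 0, 0], "claw": 0.5}, {"angular": [0, 0, 0], "xyz": [0, 0, 0], "claw": 0.5}, {"angular": [0, 0, 0], "xyz": [0, 0, 0], "claw": 0.5}, {"angular": [0, 0, 0], "xyz": [0, 0, 0], "claw": 0.5}, {"angular": [0, 0, 0], "xyz": [0, 0, 0], "claw": 0.5}]' --force 50

```text
t: 4.35
eef_pos: [0.4859, -0.2329, 0.0865]
ee_rot: [3.142, 0.0, -1.325]
force: [0.5, 0.0, 0.4]
width: 0.0118
gripper_force: 50.0
```

Gripped: width 11.8 mm at 50 N. I lift, then look.

>>> servo_tool --targets '[{"angular": [0, 0, 0], "xyz": [0, 0, -1], "claw": 0.5}, {"angular": [0, 0, 0], "xyz": [0, 0, -1.5], "claw": 0.5}, {"angular": [0, 0, 0], "xyz": [0, 0, -2], "claw": 0.5}, {"angular": [0, 0, 0], "xyz": [0, 0, -2.5], "claw": 0.5}, {"angular": [0, 0, 0], "xyz": [0, 0, -2.5], "claw": 0.5}, {"angular": [0, 0, 0], "xyz": [0, 0, -2.5], "claw": 0.5}, {"angular": [0, 0, 0], "xyz": [0, 0, -2], "claw": 0.5}, {"angular": [0, 0, 0], "xyz": [0, 0, -1], "claw": 0.5}, {"angular": [0, 0, 8], "xyz": [0, 0, 0], "claw": 0.5}, {"angular": [0, 0, 8], "xyz": [0, 0, 0], "claw": 0.5}, {"angular": [0, 0, 8], "xyz": [0, 0, 0], "claw": 0.5}, {"angular": [0, 0, 8], "xyz": [0, 0, 0], "claw": 0.5}, {"angular": [0, 0, 8], "xyz": [0, 0, 0], "claw": 0.5}, {"angular": [0, 0, 8], "xyz": [0, 0, 0], "claw": 0.5}, {"angular": [0, 0, 8], "xyz": [0, 0, 0], "claw": 0.5}, {"angular": [0, 0, 8], "xyz": [0, 0, 0], "claw": 0.5}, {"angular": [0, 0, 8], "xyz": [0, 0, 0], "claw": 0.5}, {"angular": [0, 0, 8], "xyz": [0, 0, 0], "claw": 0.5}]'

```text
t: 6.15
eef_pos: [0.4854, -0.2328, 0.236]
ee_rot: [3.141, -0.001, -2.727]
force: [-0.1, 0.5, -2.9]
width: 0.0115
gripper_force: 50.0
```

```bash
python3 - <<'E'
from h import *
rel([.591,.147,.22],-156)
# refine the slot from the first side picture: cap top corners / slot outline as seen there
s=load('side'); sc=2.8
g=lambda x,y:onz(s,190+(x-300)/sc,225+(y-320)/sc,.104)
for p in [(333,398),(445,386),(455,428),(336,442)]: print(g(*p).round(4))
print('cap c',np.mean([g(*p) for p in [(333,398),(445,386),(455,428),(336,442)]],0))
E
```

```text
pos [ 0.4854 -0.2328  0.236 ] rpy [ 1.799e+02 -1.000e-01 -1.562e+02] F [-0.1  0.5 -2.9] w 0.0115 q [-0.08  0.14 -0.31 -0.   -1.12 -1.07] t 6.15
shift cm [-24.97  30.5    1.6 ] turn z -0.2
[0.626  0.1441 0.104 ]
[0.571  0.1184 0.104 ]
[0.5548 0.1468 0.104 ]
[0.6108 0.1736 0.104 ]
cap c [0.59064182 0.14572465 0.104     ]
```

>>> servo_tool --targets '[{"angular": [0, 0, 0], "xyz": [-1.5, 1.8, 0], "claw": 0.5}, {"angular": [0, 0, 0], "xyz": [-2.5, 3, 0], "claw": 0.5}, {"angular": [0, 0, 0], "xyz": [-2.5, 3.05, 0], "claw": 0.5}, {"angular": [0, 0, 0], "xyz": [-2.5, 3.05, 0], "claw": 0.5}, {"angular": [0, 0, 0], "xyz": [-2.5, 3.05, 0], "claw": 0.5}, {"angular": [0, 0, 0], "xyz": [-2.5, 3.05, 0], "claw": 0.5}, {"angular": [0, 0, 0], "xyz": [-2.5, 3.05, 0], "claw": 0.5}, {"angular": [0, 0, 0], "xyz": [-2.5, 3.05, 0], "claw": 0.5}, {"angular": [0, 0, 0], "xyz": [-2.5, 3.05, 0], "claw": 0.5}, {"angular": [0, 0, 0], "xyz": [-2.5, 3, 0], "claw": 0.5}, {"angular": [0, 0, 0], "xyz": [-1, 1.3, 1], "claw": 0.5}, {"angular": [0, 0, 0], "xyz": [0, 0, 1], "claw": 0.5}, {"angular": [0, 0, 0], "xyz": [0, 0, 0], "claw": 0.5}, {"angular": [0, 0, 0], "xyz": [0, 0, 0], "claw": 0.5}, {"angular": [0, 0, 0], "xyz": [0, 0, 0], "claw": 0.5}]'

```text
t: 7.65
eef_pos: [0.5898, 0.1461, 0.217]
ee_rot: [-3.141, 0.0, -2.722]
force: [-0.4, -0.4, -1.9]
width: 0.0116
gripper_force: 50.0
```

```bash
python3 - <<'E'
from h import *
rel([.5915,.146,.185],-155.5)
a=grab('side','s3.png')['color']
g=lambda c:cv2.convertScaleAbs(c,alpha=1.6,beta=15)
cv2.imwrite('pics/c4.png',cv2.resize(g(a[140:300,150:310]),(600,600),interpolation=3))
E
```

```text
pos [0.5898 0.1461 0.217 ] rpy [-180.    0. -156.] F [-0.4 -0.4 -1.9] w 0.0116 q [ 0.56  0.27 -0.19  0.   -1.11 -1.72] t 7.65
shift cm [-0.15 -0.08  3.2 ] turn z -0.5
```

View pics/c4.png

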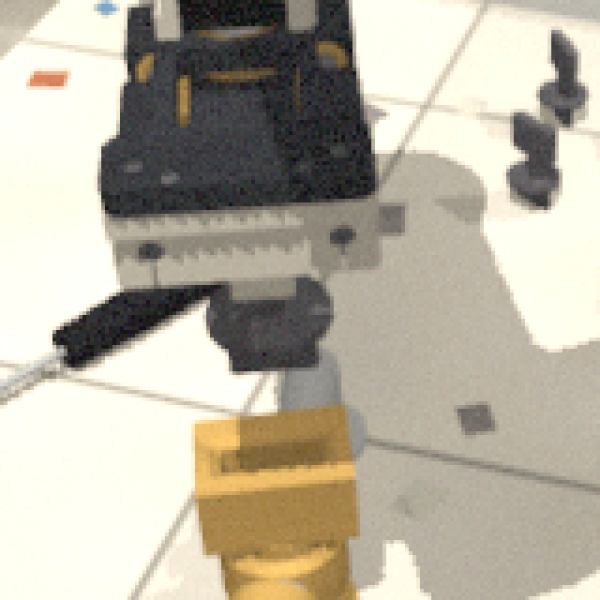

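The key is held upright above the cap: blade bottom edge runs from crop (230,370) to (320,368), and the cap top is the quad (194,424), (345,406), (357,478), (195,497). I'll compare these with the predictions.

```bash
python3 - <<'E'
from h import *
s=load('side'); px=lambda x,y:(150+x/3.75,140+y/3.75)
th=np.radians(24); ex=np.array([np.cos(th),np.sin(th)]); ey=np.array([-ex[1],ex[0]])
for sx in(-1,1):
  for sy in (-1,1):
    p=np.array([.5898,.1461])+sx*.017*ex+sy*.004*ey; u=proj(s,[*p,.147]); print('pred blade',sx,sy,((u-[150,140])*3.75).round(0))
m=np.mean([onz(s,*px(*p),.147) for p in[(230,370),(320,368)]],0)
print('near edge mid',m,'-> centre',m[:2]-.004*ey)
c=np.array([onz(s,*px(*p),.104) for p in[(194,424),(345,406),(357,478),(195,497)]])
print(c.round(4),c.mean(0)); e=c[3]-c[2]; print(np.degrees(np.arctan2(*(c[0]-c[1])[1::-1])),np.degrees(np.arctan2(e[1],e[0])))
for q,r in(((.0155,.0),(0,0)),):
  pass
for sx in(-1,1):
  for sy in(-1,1):
    p=np.array([.591,.146])+sx*.031*ex+sy*.021*ey; print('pred cap',((proj(s,[*p,.104])-[150,140])*3.75).round(0))
E
```

```text
pred blade -1 -1 [311. 354.]
pred blade -1 1 [312. 368.]
pred blade 1 -1 [222. 362.]
pred blade 1 1 [222. 376.]
near edge mid [0.58571561 0.14748246 0.147     ] -> centre [0.58734256 0.14382828]
[[0.6258 0.1445 0.104 ]
 [0.5709 0.1176 0.104 ]
 [0.5523 0.1543 0.104 ]
 [0.6087 0.1812 0.104 ]] [0.58945019 0.14941209 0.104     ]
26.105519666311363 25.449403543650774
pred cap [347. 400.]
pred cap [354. 474.]
pred cap [195. 415.]
pred cap [194. 490.]
```

>>> servo_tool --targets '[{"angular": [0, 0, -1], "xyz": [-0.43, 0.24, 1.2], "claw": 0.5}, {"angular": [0, 0, 0], "xyz": [0, 0, 1.5], "claw": 0.5}, {"angular": [0, 0, 0], "xyz": [0, 0, 0.9], "claw": 0.5}, {"angular": [0, 0, 0], "xyz": [0, 0, 0], "claw": 0.5}, {"angular": [0, 0, 0], "xyz": [0, 0, 0], "claw": 0.5}]'

```text
t: 8.2
eef_pos: [0.5929, 0.151, 0.1805]
ee_rot: [-3.141, -0.0, -2.703]
force: [0.2, 0.2, -2.4]
width: 0.0115
gripper_force: 50.0
```

```bash
python3 - <<'E'
from h import *
rel([.595,.15,.16],-155)
a=grab('side','s4.png')['color']
g=lambda c:cv2.convertScaleAbs(c,alpha=1.6,beta=15)
cv2.imwrite('pics/c5.png',cv2.resize(g(a[200:300,180:280]),(600,600),interpolation=3))
E
```

```text
pos [0.5929 0.151  0.1805] rpy [-180.    -0.  -154.9] F [ 0.2  0.2 -2.4] w 0.0115 q [ 0.57  0.31 -0.23  0.   -1.04 -1.7 ] t 8.2
shift cm [-0.15 -0.18  2.05] turn z 0.1
```

View pics/c5.png

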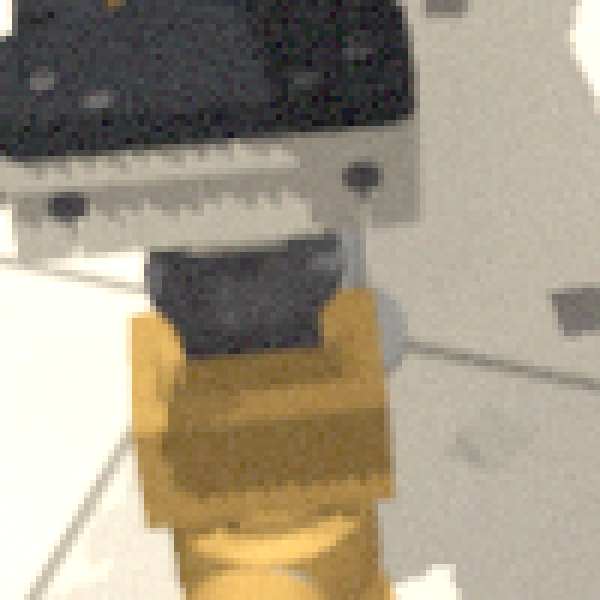

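The blade's lower edge (crop 187,357 to 320,347) sits over the slot. Brought down to the cap's plane, its centre falls at about (253,364), against a cap centre of (257,364), so it is within 1 mm. I lower it gently.

>>> servo_tool --targets '[{"angular": [0, 0, 0], "xyz": [0.1, 0, 0.3], "claw": 0.5}, {"angular": [0, 0, 0], "xyz": [0, 0, 0.3], "claw": 0.5}, {"angular": [0, 0, 0], "xyz": [0, 0, 0.3], "claw": 0.5}, {"angular": [0, 0, 0], "xyz": [0, 0, 0.3], "claw": 0.5}, {"angular": [0, 0, 0], "xyz": [0, 0, 0.2], "claw": 0.5}, {"angular": [0, 0, 0], "xyz": [0, 0, 0], "claw": 0.5}]'

```text
t: 8.85
eef_pos: [0.5916, 0.1506, 0.1661]
ee_rot: [-3.142, -0.001, -2.704]
force: [0.7, 0.4, -1.5]
width: 0.0118
gripper_force: 50.0
```

>>> servo_tool --targets '[{"angular": [0, 0, 0], "xyz": [0, 0, 0.3], "claw": 0.5}, {"angular": [0, 0, 0], "xyz": [0, 0, 0.3], "claw": 0.5}, {"angular": [0, 0, 0], "xyz": [0, 0, 0.3], "claw": 0.5}, {"angular": [0, 0, 0], "xyz": [0, 0, 0.3], "claw": 0.5}, {"angular": [0, 0, 0], "xyz": [0, 0, 0.2], "claw": 0.5}, {"angular": [0, 0, 0], "xyz": [0, 0, 0.1], "claw": 0.5}, {"angular": [0, 0, 0], "xyz": [0, 0, 0], "claw": 0.5}]'

```text
t: 9.55
eef_pos: [0.5918, 0.1506, 0.1514]
ee_rot: [-3.142, -0.0, -2.704]
force: [0.4, -0.4, -2.2]
width: 0.0118
gripper_force: 50.0
```

>>> servo_tool --targets '[{"angular": [0, 0, 0], "xyz": [0, 0, 0.1], "claw": 0.5}, {"angular": [0, 0, 0], "xyz": [0, 0, 0.05], "claw": 0.5}, {"angular": [0, 0, 0], "xyz": [0, 0, 0], "claw": 0.5}]'

```text
t: 9.85
eef_pos: [0.592, 0.1507, 0.1506]
ee_rot: [-3.142, 0.001, -2.703]
force: [-1.5, -1.1, 1.1]
width: 0.0117
gripper_force: 50.0
```

The collar has met the cap at TCP z 0.1506, and home should be 0.1505. Now I turn anticlockwise, watching the side force.

>>> servo_tool --targets '[{"angular": [0, 0, -6], "xyz": [0, 0, 0], "claw": 0.5}, {"angular": [0, 0, -6], "xyz": [0, 0, 0], "claw": 0.5}, {"angular": [0, 0, -6], "xyz": [0, 0, 0], "claw": 0.5}, {"angular": [0, 0, -6], "xyz": [0, 0, 0], "claw": 0.5}, {"angular": [0, 0, -6], "xyz": [0, 0, 0], "claw": 0.5}, {"angular": [0, 0, -6], "xyz": [0, 0, 0], "claw": 0.5}, {"angular": [0, 0, 0], "xyz": [0, 0, 0], "claw": 0.5}]'

```text
t: 10.55
eef_pos: [0.5928, 0.1502, 0.1506]
ee_rot: [-3.14, 0.001, -2.074]
force: [3.0, -3.7, 0.2]
width: 0.0117
gripper_force: 50.0
```

```bash
python3 - <<'E'
from h import *
rel([.591,.148,.1505],-66); print(monitor.get_state()['moment'])
E
```

```text
pos [0.5928 0.1502 0.1506] rpy [-179.9    0.  -118.8] F [ 3.  -3.7  0.2] w 0.0117 q [ 0.57  0.33 -0.26  0.   -0.97 -1.07] t 10.55
shift cm [0.28 0.05 0.01] turn z -52.8
[-1.45585655 -1.3118557  -0.07114415]
```

>>> servo_tool --targets '[{"angular": [0, 0, -6], "xyz": [0.06, -0.09, 0], "claw": 0.5}, {"angular": [0, 0, -6], "xyz": [0, 0, 0], "claw": 0.5}, {"angular": [0, 0, -6], "xyz": [0, 0, 0], "claw": 0.5}, {"angular": [0, 0, -6], "xyz": [0, 0, 0], "claw": 0.5}, {"angular": [0, 0, -6], "xyz": [0, 0, 0], "claw": 0.5}, {"angular": [0, 0, -6], "xyz": [0, 0, 0], "claw": 0.5}, {"angular": [0, 0, 0], "xyz": [0, 0, 0], "claw": 0.5}]'

```text
t: 11.25
eef_pos: [0.5928, 0.1499, 0.1505]
ee_rot: [-3.14, 0.0, -1.448]
force: [1.5, -1.7, 1.7]
width: 0.0114
gripper_force: 50.0
```

```bash
python3 - <<'E'
from h import *
rel([.591,.148,.1505],-66); print(monitor.get_state()['moment'])
a=grab('side','s5.png')['color']
g=lambda c:cv2.convertScaleAbs(c,alpha=1.6,beta=15)
cv2.imwrite('pics/c6.png',cv2.resize(g(a[200:320,170:290]),(600,600),interpolation=3))
E
```

```text
pos [0.5928 0.1499 0.1505] rpy [-179.9    0.   -83. ] F [ 1.5 -1.7  1.7] w 0.0114 q [ 0.57  0.33 -0.26  0.   -0.97 -0.44] t 11.25
shift cm [0.17 0.2  0.  ] turn z -17.0
[-0.33052467 -0.48831267  0.00834339]
```

View pics/c6.png

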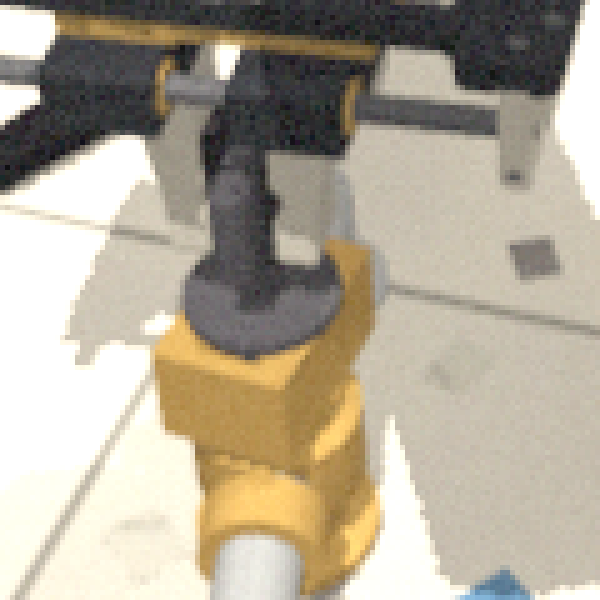

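The key is fully home, with the collar flat on the cap at (262,300), and the cap is turning with it. I continue toward the stop.

>>> servo_tool --targets '[{"angular": [0, 0, -5], "xyz": [0, 0, 0], "claw": 0.5}, {"angular": [0, 0, -5], "xyz": [0, 0, 0], "claw": 0.5}, {"angular": [0, 0, -4], "xyz": [0, 0, 0], "claw": 0.5}, {"angular": [0, 0, 0], "xyz": [0, 0, 0], "claw": 0.5}]'

```text
t: 11.7
eef_pos: [0.5928, 0.1499, 0.1505]
ee_rot: [-3.14, 0.0, -1.205]
force: [1.2, -0.5, 1.8]
width: 0.0115
gripper_force: 50.0
```

```bash
python3 - <<'E'
from h import *
rel([.592,.149,.1505],-66); print(monitor.get_state()['moment'])
E
```

```text
pos [0.5928 0.1499 0.1505] rpy [-179.9    0.   -69.1] F [ 1.2 -0.5  1.8] w 0.0115 q [ 0.57  0.33 -0.26  0.   -0.97 -0.2 ] t 11.7
shift cm [0.06 0.1  0.  ] turn z -3.1
[-0.18084592 -0.46078542  0.0028224 ]
```

>>> servo_tool --targets '[{"angular": [0, 0, -3], "xyz": [0, 0, 0], "claw": 0.5}, {"angular": [0, 0, 0], "xyz": [0, 0, 0], "claw": 0.5}]'

```text
t: 11.9
eef_pos: [0.5928, 0.1499, 0.1505]
ee_rot: [-3.14, -0.0, -1.154]
force: [1.5, -0.7, 2.8]
width: 0.0117
gripper_force: 50.0
```

```bash
python3 - <<'E'
from h import *
rel([.592,.149,.1505],-66); print(monitor.get_state()['moment'])
E
```

```text
pos [0.5928 0.1499 0.1505] rpy [-179.9   -0.   -66.1] F [ 1.5 -0.7  2.8] w 0.0117 q [ 0.57  0.33 -0.26  0.   -0.97 -0.15] t 11.9
shift cm [0.05 0.11 0.  ] turn z -0.1
[-0.08689779 -0.46644148  0.01304672]
```

>>> servo_tool --targets '[{"angular": [0, 0, -3], "xyz": [0, 0, 0], "claw": 0.5}, {"angular": [0, 0, 0], "xyz": [0, 0, 0], "claw": 0.5}]'

```text
t: 12.1
eef_pos: [0.5928, 0.1499, 0.1505]
ee_rot: [-3.14, -0.0, -1.101]
force: [2.5, 0.0, 4.2]
width: 0.0116
gripper_force: 50.0
```

```bash
python3 - <<'E'
from h import *
rel([.592,.149,.1505],-66); print(monitor.get_state()['moment'])
E
```

```text
pos [0.5928 0.1499 0.1505] rpy [-179.9   -0.   -63.1] F [2.5 0.  4.2] w 0.0116 q [ 0.57  0.33 -0.26  0.   -0.97 -0.1 ] t 12.1
shift cm [0.05 0.11 0.  ] turn z 2.9
[-0.06026412 -0.48867889 -0.17291325]
```

>>> servo_tool --targets '[{"angular": [0, 0, -3], "xyz": [0, 0, 0], "claw": 0.5}, {"angular": [0, 0, 0], "xyz": [0, 0, 0], "claw": 0.5}]'

```text
t: 12.3
eef_pos: [0.5928, 0.1499, 0.1506]
ee_rot: [-3.14, 0.0, -1.05]
force: [1.9, 0.9, 3.9]
width: 0.0123
gripper_force: 50.9
```

```bash
python3 - <<'E'
from h import *
rel([.592,.149,.1505],-66); print(monitor.get_state()['moment'])
a=grab('side','s6.png')['color']
g=lambda c:cv2.convertScaleAbs(c,alpha=1.6,beta=15)
cv2.imwrite('pics/c7.png',cv2.resize(g(a[200:320,170:290]),(600,600),interpolation=3))
E
```

```text
pos [0.5928 0.1499 0.1506] rpy [-179.9    0.   -60.1] F [1.9 0.9 3.9] w 0.0123 q [ 0.57  0.33 -0.26 -0.   -0.97 -0.05] t 12.3
shift cm [0.04 0.12 0.01] turn z 5.9
[ 0.20403479 -0.5413972  -0.93674386]
```

View pics/c7.png

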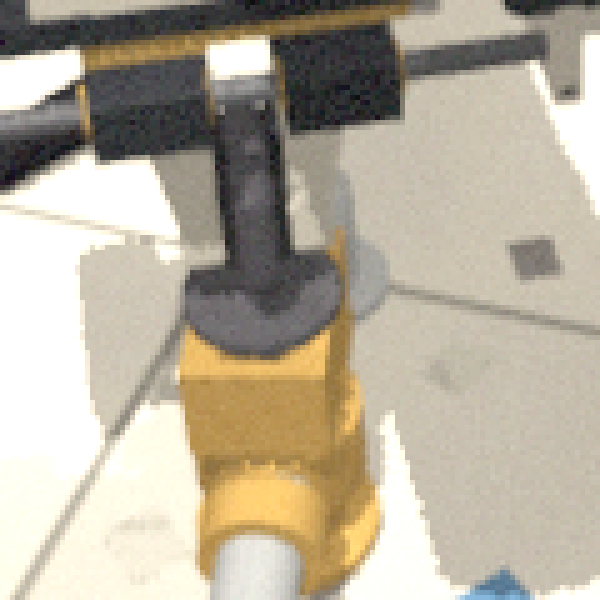

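The twisting moment jumped to 0.94 N m and the cap lies along the pipe, so it is at the stop. I ease back within the play, release, and rise.

>>> servo_tool --targets '[{"angular": [0, 0, 4], "xyz": [0, 0, 0], "claw": 0.5}, {"angular": [0, 0, 1], "xyz": [0, 0, 0], "claw": 0.5}, {"angular": [0, 0, 0], "xyz": [0, 0, 0], "claw": 3}, {"angular": [0, 0, 0], "xyz": [0, 0, 0], "claw": 5}, {"angular": [0, 0, 0], "xyz": [0, 0, 0], "claw": 6}, {"angular": [0, 0, 0], "xyz": [0, 0, 0], "claw": 6}, {"angular": [0, 0, 0], "xyz": [0, 0, 0], "claw": 6}, {"angular": [0, 0, 0], "xyz": [0, 0, 0], "claw": 6}, {"angular": [0, 0, 0], "xyz": [0, 0, -1], "claw": 6}, {"angular": [0, 0, 0], "xyz": [0, 0, -2], "claw": 6}, {"angular": [0, 0, 0], "xyz": [0, 0, -3], "claw": 6}, {"angular": [0, 0, 0], "xyz": [0, 0, -3], "claw": 6}, {"angular": [0, 0, 0], "xyz": [0, 0, -3], "claw": 6}, {"angular": [0, 0, 0], "xyz": [0, 0, -1], "claw": 6}, {"angular": [0, 0, 0], "xyz": [0, 0, 0], "claw": 6}]'

```text
t: 13.85
eef_pos: [0.593, 0.15, 0.2826]
ee_rot: [-3.138, 0.0, -1.133]
force: [0.1, -0.0, -0.2]
width: 0.06
gripper_force: 0.0
```

```bash
python3 - <<'E'
from h import *
rel([.592,.149,.1505],-66)
a=grab('side','s7.png')['color']
g=lambda c:cv2.convertScaleAbs(c,alpha=1.6,beta=15)
cv2.imwrite('pics/c8.png',cv2.resize(g(a[200:320,170:290]),(600,600),interpolation=3))
E
```

```text
pos [0.593  0.15   0.2826] rpy [-179.8    0.   -64.9] F [ 0.1 -0.  -0.2] w 0.06 q [ 0.57  0.23 -0.09  0.   -1.25 -0.13] t 13.85
shift cm [ 0.05  0.19 13.21] turn z 1.1
```

View pics/c8.png

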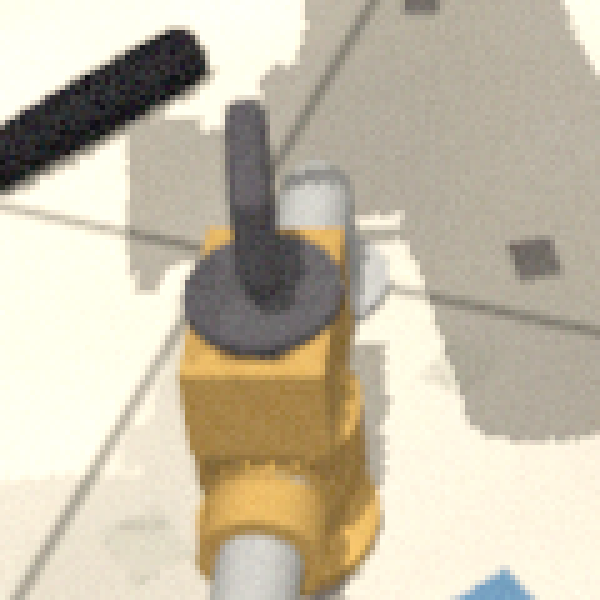

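The key stands released in the slot, collar on the cap at (264,293), with the cap along the pipe. I'll check its uprightness by prediction, then hand in.

```bash
python3 - <<'E'
from h import *
s=load('side'); px=lambda p:((proj(s,p)-[170,200])*5).round(0)
c=onz(s,170+264/5,200+293/5,.109); print(c)
e=np.array([np.cos(np.radians(-65)),np.sin(np.radians(-65)),0])
for k in(-.023,.023): 
  for z in(.129,.165): print(k,z,px([c[0]+k*e[0],c[1]+k*e[1],z]))
E
```

```text
[0.58841216 0.15106557 0.109     ]
-0.023 0.129 [262. 300.]
-0.023 0.165 [251. 206.]
0.023 0.129 [255. 191.]
0.023 0.165 [245.  99.]
```

```bash
python3 -c "
from h import *
print(order.job_done())"
```

```text
the job is handed in; nothing more can be done
None
```

The water is open: the flat-handled key stands upright and fully home in the slot, the cap is turned to its stop along the pipe, the gripper has let go and moved clear, and the job was handed in at about 14 s (no verdict shown).

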